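Push the portable balance home in its corner rails and zero it

ROBOT

A 7-joint arm with a two-finger parallel gripper is mounted at the origin on the work surface. World frame = base frame: x ahead of the robot, y to its left, z up, the work surface at z = 0. Lengths are in m, angles in rad, forces in N, time in s.
With the tool pointing down it reaches from about 0.4 to 0.875 m from the base axis. Payload 19.3 kg.
Tool frame: the origin (TCP) lies between the finger pads; the fingertips stand 19 mm ahead of it and the grasp point (between the pads) is the TCP; z points along the fingers, x is the direction in which the jaws open and shut, and the axes are right-handed (so a half turn about z gives the same grasp; the last joint's range is limited). The gripper opens to 85 mm and grips with 20 to 120 N. Pads are 22 mm wide; open, the fingers measure 114 mm over their backs; the gripper's body (76 mm by 85 mm) begins 54 mm behind the grasp point. The pads swing forward as they close: fully open they stand 13 mm farther back than shut.
Start: joints at [-1.319, 0.521, -0.036, 1.599, 0.021, 1.021, -0.113], TCP at [0.198, 0.593, 0.25] pointing down, gripper open.
Joint ranges: [-2.91, 2.91], [-0.3, 2.13], [-1.5, 1.42], [0.17, 2.43], [-1.26, 4.41], [0.16, 1.93], [-2.52, 2.52]. Speed limits (rad/s): [1.89, 1.89, 2.39, 2.39, 3.01, 3.01, 3.01].

INTERFACE

Orientations are given as a unit quaternion [x, y, z, w].
In Python, from workcell import robot gives the robot as it stands.
- The arm moves only by the tool apply_moves, never from a script. Its arguments are lists of equal length, an entry for each row: "travel": the shift along the tool's x, y, z in m, a list of three; "twist": the turn, a rotation vector about the tool's x, y, z in degrees, a list of three. A call has 1 to 5 rows; each row is the pose to reach, as a shift and turn from the pose measured when the call began, along the tool's axes at that moment; what a row does not reach only later rows make up. A row lasts 1/10 s, in which the tool goes at most 50 mm and 8.59 degrees, less where a joint would pass 70% of its speed; a pose out of reach is approached as far as the arm can. A call with a gripper value outside its range is refused whole. "hand" is the closure, from 0 (fully open) to 1 (shut), set as the call begins (left out, the last holds). The fingers move at their own pace and stop on an object; "squeeze" is the grip in N (left out, the last holds). Time passes only in rows, so rows that repeat a pose let the fingers close. It gives the time, the measured TCP pose, the force and the opening at its end, in the units of the state.
- robot.get_state(): the state, without advancing time (a new reading comes with each control period).
- robot.snapshot(name): name is "scene" or "top" or "wrist"; returns a dict with "img" (480x640x3 uint8, blue, green, red), "depth" (480x640 float32, m along the optical axis (not along the pixel's ray), 0 where there is no reading), "fx", "fy", "cx", "cy" (pixels), "R" (3x3) and "t" (3): a world point X has camera coordinates R X + t; the wrist camera has in their place "hand_eye" (4x4, takes a point from camera to tool coordinates, whose origin is the TCP and whose axes are the tool frame's). Camera axes: x right, y down, z forward; pixel columns grow to the right and rows downward; lengths in m; the calibration is good to about 2 mm. A picture is of the moment at which its call begins: read the wrist's pose just before it.
- robot.close_job(): hands the job in, once; it reports no verdict.
Trained networks look in the newest picture that a camera, given by its name, has taken for a name from the list of things; names that differ only in an ending like _2 or _b are one class to them, and where a whole thing is asked for, a point or a joint stands for the part that bears it (a point fixed in the world has none). Each returns a list of dicts, best first, with "p" (0 to 1); they miss things now and then, are a little off and sometimes report something else, mostly with a low value. They report only what shows in the picture. A call takes as long as a camera call. They do not tell look-alikes from the thing itself.
- robot.find_in(camera, label): "box" ([centre column, centre row, width, height] in pixels, round what is visible of it).
- robot.tip_of(camera, label): "at" ([column, row] in pixels: a listed point, or the origin of a listed thing).
The state is a dict: "time_s": time; "qpos": joint angles; "qd": joint speeds; "joint_efforts": joint torques, N m; "ee_pos": TCP position; "tool_rot": TCP orientation; "wrist_force": force on the tool from outside, world axes, zero at the start; "ft_torque": the same for the moment, N m; "grip_width": opening from 0.0 (shut) to 1.0 (fully open).
Only numpy, scipy, OpenCV 4.12 (cv2) and the standard library are available. Lean on these libraries where they do the work, as an engineer would, in place of code of your own. Each camera call takes 0.05 s, during which the arm holds its last target. There are 200 camera calls.

TASK

Push the small portable balance along the bench into its corner until it sits square and snug against both metal rails, then press its round zero key fully down and let it come back up. Only push and press with the fingers: do not grip, lift or tip the balance, do not touch the white dish standing on its pan (the dish stays on the pan), and leave the bottle, beaker and jar where they stand.

Things in the scene. Friction and masses are not known exactly. Their poses are not given: they have to be found in the camera images.
- balance: Portable balance, loose, 0.55 to 0.9 kg. White base 160 mm (x) by 130 mm (y), flat vertical sides 35 mm high. Origin: centre of underside; +x to its rear (away from the robot), +y to its left. Front strip (x -80 to -27 mm) is 35 mm high, grey with a display left, zero key right; behind it the grey housing is 45 mm high under a steel pan 100 mm across, top at 54 mm.
- balance_rear_left (a point): The rear left bottom corner of the balance's base (x = +80, y = +65, z = 0 mm in its frame); belongs at the inside corner of the rails.
- corner: Two aluminium rails fixed to the bench in an L, 20 mm high, 12 mm thick. Origin: their inside corner at bench level; +x away from the robot (turned up to 0.25 rad). Rear rail: inner face at x = 0, runs 200 mm along -y. Side rail: inner face at y = 0, runs 150 mm along -x. The balance is home with its axes parallel to these and its origin at (-80, -65) mm.
- zero_key_top (a point): Centre of the top of the zero key: a round white push key, 22 mm across, on the right of the balance's front strip (x = -55, y = -36, z = 42 mm in the balance's frame), standing 7 mm proud of the strip.
- zero_key (a joint): Zero key travel in m: 0 up, 0.005 fully down; springs back, about 1.5 N to start and 4.5 N at the bottom.
- dish: Small white porcelain dish, open, 56 mm across and 22 mm high, 50 g, standing loose on the middle of the pan; it rides along with the balance. Origin: centre of its underside; its rim is 76 mm above the bench.
- reagent_bottle: Bystander: amber bottle with cap, 64 mm across, 130 mm high, left of the side rail. Origin: centre of its underside.
- beaker: Bystander: glass beaker, 60 mm across, 75 mm high, left of the side rail, nearer the robot. Origin: centre of its underside.
- sample_jar: Bystander: capped glass jar, 44 mm across, 50 mm high, to the right of the work. Origin: centre of its underside.
- pan (a point): Centre of the pan's top surface, 54 mm above the bench (x = +25, y = 0 mm in the balance's frame).
Not all that is in view belongs to the job. There is more than one size of the balance; the job needs the smallest.

How it is judged:
On the way, in this order (a step that is already met when the one before it is completed fails the run):
1. the balance sits square against both rails (x of balance_rear_left in the frame of corner between -0.004 and 0.005 m and y of balance_rear_left in the frame of corner between -0.004 and 0.005 m and angle between the x axis of balance and the x axis of corner, either way round below 0.04 rad and height (world z) of balance below 0.004 m), for 0.2 s.
2. the zero key is pressed fully down with the balance in its corner (all of step 1 and value of joint zero_key above 0.004 m), for 0.05 s.
At the end, for the whole second after the job is handed in: Balance on the bench, rear left corner within 4 mm of both rails' inner faces, sides parallel to them within 0.04 rad; zero key up again (under 1 mm) after being pressed 4 mm or more with the balance home; dish upright on the pan, centre within 35 mm of the pan's (all of step 1 and value of joint zero_key below 0.001 m and linear speed of balance below 0.01 m/s and horizontal distance between dish and pan below 0.035 m and z of dish in the frame of balance between 0.05 and 0.058 m and angle between dish's own z axis and vertical below 0.1 rad); the robot touches nothing.
It fails at once if the balance is lifted or tipped (height (world z) of balance above 0.01 m or angle between balance's own z axis and vertical above 0.1 rad).
It fails at once if the dish is touched (contact force between any of the arm, the fingers and dish above 0.3 N).
It fails at once if the dish tips or leaves the pan (angle between dish's own z axis and vertical above 0.35 rad or z of dish in the frame of balance above 0.065 m or z of dish in the frame of balance below 0.045 m).
It fails at once if the bottle, beaker or jar is moved (distance of any of reagent_bottle, beaker, sample_jar from where it was at the start of the episode above 0.015 m).
It also fails if it takes over 64 s, if anything falls off the work surface, if the arm or the gripper's body presses on something with over 40 N, if the wrist force passes 120 N, or if a joint passes its speed limit or range.

## Working session

There is one attempt and no reset: what is moved stays moved. The work goes in short steps, Python scripts to look and compute and a tool call to move; the robot and the scene stay as the last step left them, time stands still between calls to the robot, and variables do not carry over. Pictures are saved under pics/ and viewed, about 8 in all and at most 12, crops included, and the job is handed in when it is done.

Besides the shell and the picture viewer there is one more tool, called as a command line: name --argument value ..., lists and objects as JSON in quotes. apply_moves: Moves the arm, as the interface text tells. Its arguments: {"type":"object","properties":{"travel":{"type":"array"},"twist":{"type":"array"},"hand":{"type":"number"},"squeeze":{"type":"number"}},"required":["travel","twist"]}

```bash
mkdir -p pics; ls; cat > h.py <<'E'
import numpy as np, cv2
from scipy.spatial.transform import Rotation as Ro
from workcell import robot
def cloud(s):
    d=s["depth"]; v,u=np.mgrid[:480,:640]
    P=np.stack([(u-s["cx"])/s["fx"]*d,(v-s["cy"])/s["fy"]*d,d],-1)
    return P
def world(s,st=None):
    P=cloud(s)
    if "R" in s and s.get("R") is not None: return (P-np.array(s["t"]))@np.array(s["R"])
    H=np.array(s["hand_eye"]); P=P@H[:3,:3].T+H[:3,3]
    return P@Ro.from_quat(st["tool_rot"]).as_matrix().T+np.array(st["ee_pos"])
E
python3 - <<'E'
from h import *
st=robot.get_state(); print({k:np.round(v,3).tolist() for k,v in st.items()})
for c in ["top","scene"]:
    s=robot.snapshot(c); cv2.imwrite(f"pics/{c}0.png",s["img"]); W=world(s)
    for n in ["balance","corner","zero_key_top","balance_rear_left","dish","reagent_bottle","beaker","sample_jar"]:
        for f in ("find_in","tip_of"):
            for r in getattr(robot,f)(c,n)[:3]:
                q=r.get("box",r.get("at")); u,v=int(q[0]),int(q[1])
                print(c,n,f,round(r["p"],2),np.round(q).tolist(),np.round(W[min(max(v,0),479),min(max(u,0),639)],3).tolist())
E
```

```text
pics
{'time_s': 0.0, 'qpos': [-1.319, 0.522, -0.036, 1.6, 0.021, 1.021, -0.113], 'qd': [0.0, -0.0, 0.002, -0.002, -0.0, 0.0, -0.001], 'joint_efforts': [-0.0, -92.712, 1.979, -36.995, 0.018, 0.008, -0.0], 'ee_pos': [0.198, 0.593, 0.25], 'tool_rot': [0.811, 0.585, -0.0, 0.0], 'wrist_force': [0.337, -0.049, 0.386], 'ft_torque': [-0.041, 0.005, 0.012], 'grip_width': 1.0}
top balance find_in 0.95 [429.0, 169.0, 122.0, 121.0] [0.752, -0.289, 0.069]
top balance find_in 0.9 [200.0, 345.0, 121.0, 114.0] [0.364, 0.194, 0.071]
top balance find_in 0.65 [316.0, 260.0, 75.0, 89.0] [0.547, -0.044, 0.07]
top balance tip_of 0.89 [317.0, 261.0] [0.545, -0.044, 0.073]
top balance tip_of 0.84 [203.0, 340.0] [0.374, 0.19, 0.071]
top balance tip_of 0.69 [425.0, 170.0] [0.748, -0.279, 0.072]
top corner find_in 0.97 [291.0, 214.0, 107.0, 69.0] [0.661, 0.014, 0.004]
top corner tip_of 0.75 [254.0, 185.0] [0.725, 0.099, 0.016]
top zero_key_top find_in 0.68 [425.0, 205.0, 16.0, 11.0] [0.672, -0.281, 0.056]
top zero_key_top find_in 0.65 [324.0, 290.0, 8.0, 9.0] [0.486, -0.06, 0.041]
top zero_key_top find_in 0.48
[... 2725 characters left out ...]
02.0, 260.0, 30.0, 29.0] [0.561, -0.055, 0.055]
scene dish tip_of 0.83 [302.0, 264.0] [0.568, -0.05, 0.056]
scene reagent_bottle find_in 0.63 [434.0, 422.0, 55.0, 73.0] [0.722, 0.267, 0.099]
scene reagent_bottle find_in 0.55 [237.0, 216.0, 21.0, 29.0] [0.526, -0.248, 0.039]
scene reagent_bottle tip_of 0.59 [425.0, 434.0] [0.733, 0.263, 0.077]
scene beaker find_in 0.77 [453.0, 363.0, 44.0, 55.0] [0.57, 0.252, 0.004]
scene beaker find_in 0.46 [306.0, 354.0, 152.0, 81.0] [0.69, 0.041, -0.001]
scene beaker tip_of 0.92 [443.0, 373.0] [0.618, 0.246, 0.039]
scene sample_jar find_in 0.6 [238.0, 213.0, 20.0, 28.0] [0.522, -0.25, 0.043]
scene sample_jar tip_of 0.89 [236.0, 226.0] [0.53, -0.251, 0.014]
```

View pics/top0.png

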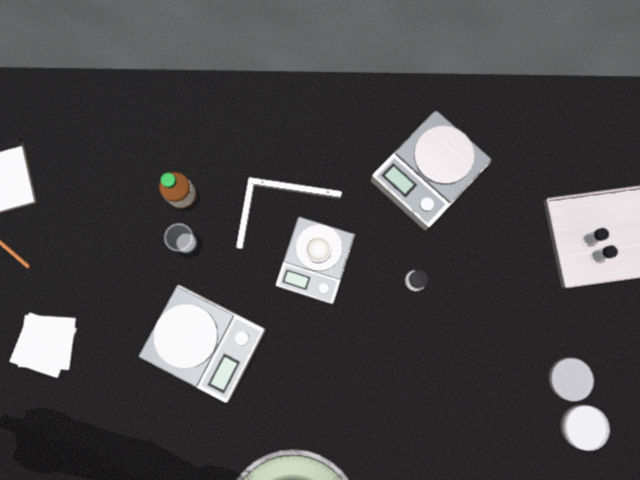

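```bash
cat > m.py <<'E'
from h import *
def rect(P): 
    r=cv2.minAreaRect((P[:,:2]*1000).astype(np.float32)); return np.round(r[0],1),np.round(r[1],1),round(r[2],1),np.round(cv2.boxPoints(r),1).tolist()
def measure(s,st=None,box=(0.42,0.68,-0.13,0.06)):
    W=world(s,st).reshape(-1,3); ok=s["depth"].ravel()>0; W=W[ok]
    B=W[(W[:,0]>box[0])&(W[:,0]<box[1])&(W[:,1]>box[2])&(W[:,1]<box[3])]
    out={}
    for n,a,b in (("strip",.03,.039),("base",.025,.05)):
        Q=B[(B[:,2]>a)&(B[:,2]<b)]
        if len(Q)>20: out[n]=(len(Q),)+rect(Q)
    return out,W
E
python3 - <<'E'
from m import *
for c in ["top","scene"]:
    s=robot.snapshot(c); o,W=measure(s)
    print(c,o)
    Q=W[(W[:,2]>.012)&(W[:,2]<.026)&(W[:,0]>.55)&(W[:,0]<.78)&(W[:,1]>-.16)&(W[:,1]<.2)]
    print(len(Q),"rails minmax",Q.min(0),Q.max(0))
    np.save(f"rail_{c}.npy",Q)
    Q2=(Q[:,:2]*1000).astype(int); im=np.zeros((240,380),np.uint8)
    for x,y in Q2: im[780-x if 780-x<240 else 0,min(379,200-y)]=255
    cv2.imwrite(f"pics/rail_{c}.png",cv2.resize(im,None,fx=2,fy=2,interpolation=0))
E
```

```text
top {'strip': (1232, array([551.4, -41. ]), array([130.2, 160.5]), 72.9, [[455.6000061035156, -79.69999694824219], [609.0, -126.80000305175781], [647.2000122070312, -2.299999952316284], [493.79998779296875, 44.79999923706055]]), 'base': (2629, array([551.4, -41. ]), array([130.2, 160.5]), 72.9, [[455.6000061035156, -79.69999694824219], [609.0, -126.80000305175781], [647.2000122070312, -2.299999952316284], [493.79998779296875, 44.79999923706055]])}
933 rails minmax [ 0.57666296 -0.09663412  0.01201958] [0.73756218 0.13400792 0.02599596]
scene {'strip': (1539, array([553.4, -40.5]), array([130.4, 161.9]), 73.7, [[457.3999938964844, -80.4000015258789], [612.7999877929688, -125.80000305175781], [649.4000244140625, -0.6000000238418579], [494.0, 44.79999923706055]]), 'base': (3080, array([553.2, -40.7]), array([131.4, 161.7]), 73.0, [[456.70001220703125, -79.80000305175781], [611.2999877929688, -127.19999694824219], [649.7999877929688, -1.5], [495.20001220703125, 45.900001525878906]])}
2093 rails minmax [ 0.55107091 -0.12574801  0.01201318] [0.74030824 0.13442878 0.02599312]
```

The top view shows the small balance at (317,261), the L rails with their corner at (250,180), the bottle at (175,190), the beaker at (180,238) and the jar at (416,281). Two larger balances stand at (430,170) and (200,345). Next I fit the rails.

```bash
python3 - <<'E'
import numpy as np, cv2
from scipy.optimize import least_squares
for c in ["top","scene"]:
    Q=np.load(f"rail_{c}.npy"); Q=Q[Q[:,2]>.015][:,:2]
    # sdf to L-shape; robust fit: 95% points inside rectangles centre lines
    def f(p):
        x0,y0,th=p; R=np.array([[np.cos(th),np.sin(th)],[-np.sin(th),np.cos(th)]])
        L=(Q-[x0,y0])@R.T
        def box(L,cx,cy,hx,hy):
            dx=np.abs(L[:,0]-cx)-hx; dy=np.abs(L[:,1]-cy)-hy
            return np.hypot(np.maximum(dx,0),np.maximum(dy,0))+0*dx, L
        r=np.minimum(np.hypot(L[:,0]-.006,np.maximum(np.abs(L[:,1]+.094)-.106,0)),np.hypot(L[:,1]-.006,np.maximum(np.abs(L[:,0]+.069)-.081,0)))
        return r
    for th0 in (-.1,):
        s=least_squares(f,[.72,.09,th0],loss="soft_l1",f_scale=.004)
    r=f(s.x); print(c,s.x,len(Q),np.median(r),(r<.012).mean())
E
```

```text
top [ 0.72425701  0.10164156 -0.13992103] 891 0.0031929590335742185 1.0
scene [ 0.72667677  0.10027905 -0.15116937] 1875 0.003811343444290691 0.8421333333333333
```

apply_moves --travel '[[-0.02,0.045,0],[-0.04,0.09,0],[-0.06,0.135,0],[-0.08,0.18,0],[-0.1,0.225,0]]' --twist '[[0,0,8.5],[0,0,17],[0,0,25.5],[0,0,34],[0,0,42.5]]' --hand 0

```text
time_s: 2.3
ee_pos: [0.3807, 0.4254, 0.2506]
tool_rot: [0.969, 0.248, 0.0, -0.0]
wrist_force: [-0.3, 1.0, 0.7]
grip_width: 0.999
```

apply_moves --travel '[[-0.009,0.049,0],[-0.018,0.098,0],[-0.027,0.147,0],[-0.036,0.195,0],[-0.044,0.244,0]]' --twist '[[0,0,7.4],[0,0,14.8],[0,0,22.2],[0,0,29.6],[0,0,36.9]]'

```text
time_s: 2.8
ee_pos: [0.4596, 0.1884, 0.2508]
tool_rot: [0.997, -0.074, 0.0, -0.001]
wrist_force: [1.0, 0.1, -0.4]
grip_width: 0.999
```

apply_moves --travel '[[0.015,0.047,0],[0.035,0.092,0],[0.055,0.137,0],[0.075,0.182,0],[0.095,0.227,0]]' --twist '[[0,0,0],[0,0,0],[0,0,0],[0,0,0],[0,0,0]]'

```text
time_s: 3.3
ee_pos: [0.5204, -0.052, 0.2508]
tool_rot: [0.997, -0.074, 0.001, -0.001]
wrist_force: [0.9, 1.3, -0.0]
grip_width: 1.002
```

```bash
python3 - <<'E'
from m import *
st=robot.get_state(); s=robot.snapshot("wrist"); cv2.imwrite("pics/w1.png",s["img"])
print(np.round(st["ee_pos"],4),st["tool_rot"],s.keys()); o,W=measure(s,st); print(o["base"] if "base" in o else o)
print(np.round(s["hand_eye"],3))
E
```

```text
[ 0.5204 -0.052   0.2508] [ 9.97276351e-01 -7.37495788e-02  5.80173815e-04 -7.37103580e-04] dict_keys(['img', 'depth', 'fx', 'fy', 'cx', 'cy', 'hand_eye'])
(11575, array([552.3, -41.4]), array([130. , 158.9]), 72.9, [[457.20001220703125, -80.0999984741211], [609.0999755859375, -126.9000015258789], [647.4000244140625, -2.700000047683716], [495.5, 44.099998474121094]])
[[ 1.     0.     0.001  0.001]
 [-0.001  0.961  0.278 -0.071]
 [-0.001 -0.278  0.961 -0.122]
 [ 0.     0.     0.     1.   ]]
```

View pics/w1.png

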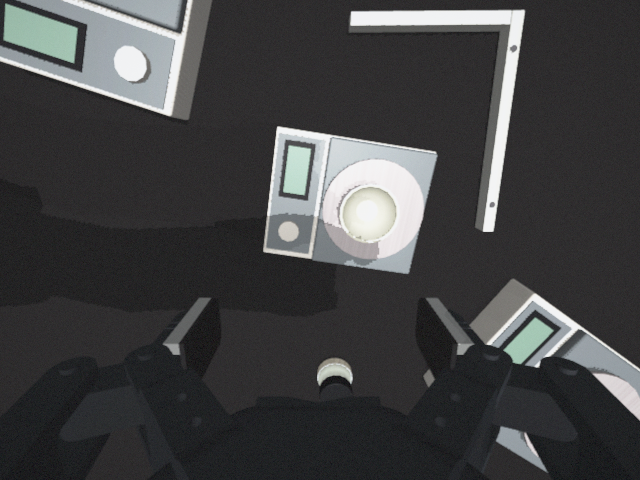

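```bash
python3 - <<'E'
from m import *
from scipy.optimize import least_squares
st=robot.get_state(); s=robot.snapshot("wrist"); W=world(s,st).reshape(-1,3); W=W[s["depth"].ravel()>0]
Q=W[(W[:,2]>.017)&(W[:,2]<.024)&(W[:,0]>.55)&(W[:,0]<.78)&(W[:,1]>-.13)&(W[:,1]<.15)]
D=(Q[:,:2]-[.5523,-.0414]); a=np.deg2rad(-17.1); L=D@np.array([[np.cos(a),np.sin(a)],[-np.sin(a),np.cos(a)]]).T
Q=Q[(abs(L[:,0])>.088)|(abs(L[:,1])>.073)][:,:2]
def f(p):
    x0,y0,th=p; L=(Q-[x0,y0])@np.array([[np.cos(th),np.sin(th)],[-np.sin(th),np.cos(th)]]).T
    return np.minimum(np.hypot(L[:,0]-.006,np.maximum(np.abs(L[:,1]+.094)-.106,0)),np.hypot(L[:,1]-.006,np.maximum(np.abs(L[:,0]+.069)-.081,0)))
r=least_squares(f,[.725,.1,-.143],loss="soft_l1",f_scale=.004); print(r.x,len(Q),np.percentile(f(r.x),[50,95,100]))
J=W[(abs(W[:,0]-.52)<.05)&(abs(W[:,1]+.25)<.05)&(W[:,2]>.02)&(W[:,2]<.06)]; print("jar",rect(J))
E
```

```text
[ 0.7264287   0.1005333  -0.14234758] 4852 [0.00287183 0.00558098 0.00694664]
jar (array([ 511.7, -260.6]), array([40.5, 33. ]), 5.6, [[490.0, -246.1999969482422], [493.20001220703125, -279.0], [533.5, -275.0], [530.2999877929688, -242.1999969482422]])
```

apply_moves --travel '[[0.01,0.045,0],[0.02,0.09,0.015],[0.03,0.105,0.06],[0.03,0.105,0.105],[0.03,0.105,0.15]]' --twist '[[0,0,-0.3],[0,0,-0.3],[0,0,-0.3],[0,0,-0.3],[0,0,-0.3]]'

```text
time_s: 3.9
ee_pos: [0.5343, -0.1661, 0.0996]
tool_rot: [0.997, -0.076, 0.001, 0.001]
wrist_force: [2.0, -0.0, -0.0]
grip_width: 1.002
```

apply_moves --travel '[[0,0,0.03],[0,0,0.055],[0,0,0.068]]' --twist '[[0,0,0],[0,0,0],[0,0,0]]'

```text
time_s: 4.2
ee_pos: [0.5337, -0.166, 0.0296]
tool_rot: [0.997, -0.076, 0.0, 0.001]
wrist_force: [0.1, 1.0, 0.1]
grip_width: 1.003
```

```bash
python3 - <<'E'
from m import *
st=robot.get_state(); print(np.round(st["ee_pos"],4),st["wrist_force"],np.round(st["tool_rot"],4))
s=robot.snapshot("wrist"); s2=robot.snapshot("scene"); cv2.imwrite("pics/w2.png",np.hstack([cv2.resize(s["img"],(400,300)),cv2.resize(s2["img"][140:440,150:550],(400,300))]))
W=world(s,st); 
E
```

```text
[ 0.5337 -0.166   0.0296] [0.05283056 1.02482259 0.095438  ] [ 9.971e-01 -7.600e-02  3.000e-04  5.000e-04]
```

View pics/w2.png

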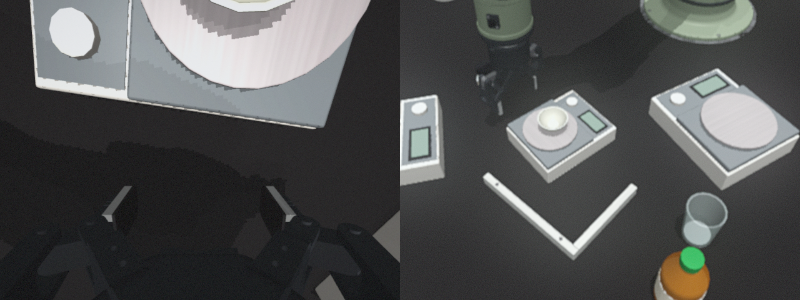

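apply_moves --travel '[[0,-0.015,0],[0,-0.028,0],[0,-0.035,0],[0,-0.041,0],[0,-0.047,0]]' --twist '[[0,0,-0.4],[0,0,-0.4],[0,0,-0.4],[0,0,-0.4],[0,0,-0.4]]'

```text
time_s: 4.8
ee_pos: [0.5418, -0.12, 0.0312]
tool_rot: [0.997, -0.073, 0.001, 0.001]
wrist_force: [1.6, -6.9, 1.8]
grip_width: 1.001
```

apply_moves --travel '[[0,-0.006,0],[0,-0.013,0],[0,-0.02,0],[0,-0.027,0],[0,-0.034,0]]' --twist '[[0,0,0],[0,0,0],[0,0,0],[0,0,0],[0,0,0]]'

```text
time_s: 5.3
ee_pos: [0.5469, -0.0867, 0.0315]
tool_rot: [0.997, -0.073, 0.002, 0.002]
wrist_force: [-0.9, -7.6, 3.7]
grip_width: 0.999
```

```bash
cat >> m.py <<'E'
C=np.array([.7264,.1005]); TH=-.1423
def incorner(p): return (np.asarray(p)[...,:2]-C)@np.array([[np.cos(TH),-np.sin(TH)],[np.sin(TH),np.cos(TH)]])
def bal(cam="top",lo=.026,hi=.05):
    "fit of the base rectangle in the corner frame, mm"
    st=robot.get_state(); s=robot.snapshot(cam); W=world(s,st).reshape(-1,3)[s["depth"].ravel()>0]
    L=incorner(W)*1000; k=(L[:,0]>-290)&(L[:,0]<4)&(L[:,1]>-260)&(L[:,1]<4)&(W[:,2]>lo)&(W[:,2]<hi)
    # keep bright points (arm is dark)
    g=s["img"].reshape(-1,3)[s["depth"].ravel()>0].max(1); k&=g>90
    r=cv2.minAreaRect(L[k].astype(np.float32)); print(cam,k.sum(),np.round(r[0],1),np.round(r[1],1),round(r[2],2),np.round(cv2.boxPoints(r)).tolist())
    t=incorner(st["ee_pos"])*1000; print("tcp corner",np.round(t,1),"yaw rel",round(np.degrees(2*np.arctan2(st["tool_rot"][1],st["tool_rot"][0])-TH),2),"F",np.round(st["wrist_force"],1),st["time_s"])
    return s
E
python3 - <<'E'
from m import *
bal("top"); bal("scene")
E
```

```text
top 399 [-92. -77.] [158.3  96.5] 28.41 [[-185.0, -72.0], [-139.0, -157.0], [1.0, -82.0], [-45.0, 3.0]]
tcp corner [-151.1 -210.8] yaw rel -0.22 F [-0.9 -7.6  3.7] 5.3
scene 3150 [-184.5 -101.5] [209.5 210. ] 89.89 [[-290.0, -206.0], [-80.0, -206.0], [-79.0, 3.0], [-289.0, 3.0]]
tcp corner [-151.2 -209.4] yaw rel -0.16 F [ 0.6 -5.6  4.1] 5.35
```

```bash
python3 - <<'E'
s=open("m.py").read()
i=s.index("    # keep bright"); j=s.index("    t=incorner(st")
new='''    m=np.zeros(480*640,np.uint8); idx=np.flatnonzero(s["depth"].ravel()>0); m[idx[k&(L[:,0]>-250)]]=1
    n,lab,stt,_=cv2.connectedComponentsWithStats(m.reshape(480,640)); b=1+stt[1:,4].argmax(); q=(lab.ravel()==b)[idx]
    A=L[q]; r=cv2.minAreaRect(A.astype(np.float32)); print(cam,q.sum(),np.round(r[0],1),np.round(r[1],1),round(r[2],2),np.round(cv2.boxPoints(r)).tolist())
'''
open("m.py","w").write(s[:i]+new+s[j:])
E
python3 - <<'E'
from m import *
s=bal("scene"); cv2.imwrite("pics/s3.png",cv2.resize(s["img"][160:420,150:520],None,fx=2,fy=2)); bal("top")
E
```

```text
scene 3249 [-160.9 -143.6] [153.  162.4] 89.65 [[-243.0, -220.0], [-80.0, -221.0], [-79.0, -68.0], [-242.0, -67.0]]
tcp corner [-151.3 -209.6] yaw rel -0.14 F [-0.1  0.  -0.2] 5.4
top 397 [-125.7  -78.6] [ 51.3 112.4] 63.72 [[-187.0, -77.0], [-87.0, -126.0], [-64.0, -80.0], [-165.0, -31.0]]
tcp corner [-151.5 -209.8] yaw rel -0.14 F [-0.6  0.7  0.5] 5.45
```

View pics/s3.png

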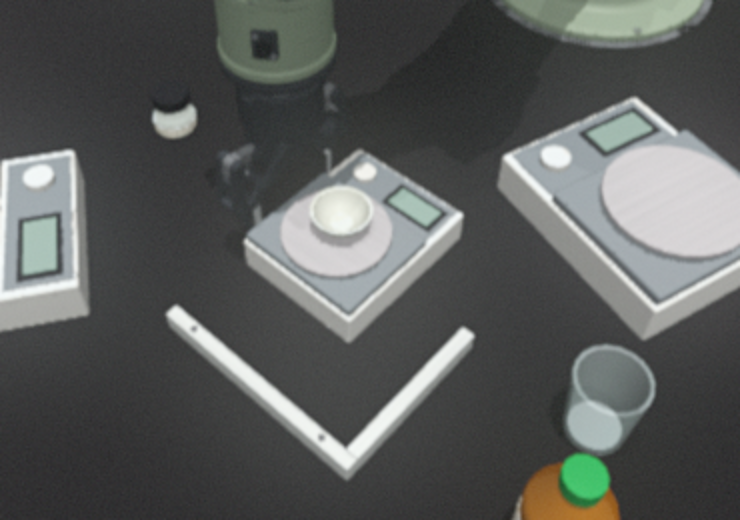

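apply_moves --travel '[[0,-0.005,0],[0,-0.012,0],[0,-0.019,0],[0,-0.026,0],[0,-0.033,0]]' --twist '[[0,0,0],[0,0,0],[0,0,0],[0,0,0],[0,0,0]]'

```text
time_s: 6.0
ee_pos: [0.5512, -0.0539, 0.0311]
tool_rot: [0.997, -0.073, 0.001, 0.001]
wrist_force: [-1.2, -6.4, 2.5]
grip_width: 0.997
```

apply_moves --travel '[[0,-0.006,0],[0,-0.013,0],[0,-0.02,0],[0,-0.026,0],[0,-0.03,0]]' --twist '[[0,0,0],[0,0,0],[0,0,0],[0,0,0],[0,0,0]]'

```text
time_s: 6.5
ee_pos: [0.5555, -0.0247, 0.0311]
tool_rot: [0.997, -0.073, 0.001, 0.002]
wrist_force: [-1.7, -7.2, 2.5]
grip_width: 0.998
```

```bash
python3 - <<'E'
from m import *
s=bal("scene")
E
```

```text
scene 3582 [-160.1  -81.9] [151.9 161.9] 89.98 [[-241.0, -158.0], [-79.0, -158.0], [-79.0, -6.0], [-241.0, -6.0]]
tcp corner [-151.4 -148.1] yaw rel -0.24 F [-1.7 -7.2  2.5] 6.5
```

```bash
python3 - <<'E'
from m import *
print(np.round(robot.get_state()["qpos"],2))
for c in("scene","top"):
    s=robot.snapshot(c); W=world(s).reshape(-1,3)[s["depth"].ravel()>0]
    k=(W[:,2]>.03)&(W[:,2]<.09)&(W[:,0]>.2)&(W[:,0]<.52)&(W[:,1]>.05)&(W[:,1]<.36)
    L=incorner(W); k&=~((L[:,0]>-.25)&(L[:,1]<0))
    k&=L[:,1]>-.1
    A=L[k]*1000; r=cv2.minAreaRect(A.astype(np.float32)); print(c,k.sum(),np.round(r[1]),np.round(cv2.boxPoints(r)).tolist(),np.percentile(W[k][:,2],[50,90,99]))
    for y in range(-90,31,10):
        B=A[abs(A[:,1]-y)<4]; 
        if len(B)>5: print(y,np.round(np.percentile(B[:,0],98)),end="; ")
    print()
E
```

```text
[-0.29  0.77  0.32  1.93 -0.46  0.51  0.21]
scene 8800 [211. 172.] [[-479.0, -29.0], [-315.0, -82.0], [-250.0, 119.0], [-414.0, 172.0]] [0.05797321 0.07048505 0.07183183]
-80 -315.0; -70 -312.0; -60 -309.0; -50 -306.0; -40 -303.0; -30 -300.0; -20 -297.0; -10 -294.0; 0 -290.0; 10 -287.0; 20 -284.0; 30 -281.0; 
top 129 [25. 31.] [[-292.0, 101.0], [-262.0, 93.0], [-256.0, 117.0], [-286.0, 125.0]] [0.05936991 0.06218881 0.06510594]
```

apply_moves --travel '[[0,0.015,0],[0,0.02,-0.03],[0,0.02,-0.07],[0,0.02,-0.11],[0,0.02,-0.13]]' --twist '[[0,0,0],[0,0,0],[0,0,0],[0,0,0],[0,0,5]]'

```text
time_s: 7.15
ee_pos: [0.5528, -0.045, 0.1641]
tool_rot: [0.993, -0.117, 0.003, 0.001]
wrist_force: [0.3, -0.5, -0.2]
grip_width: 0.998
```

apply_moves --travel '[[-0.025,-0.02,0],[-0.05,-0.04,0],[-0.07,-0.06,0],[-0.09,-0.08,0],[-0.106,-0.107,0]]' --twist '[[0,0,8.5],[0,0,17],[0,0,25.5],[0,0,34],[0,0,42.5]]'

```text
time_s: 7.65
ee_pos: [0.4736, 0.0832, 0.1635]
tool_rot: [0.881, -0.473, 0.003, -0.0]
wrist_force: [0.7, 1.2, -0.0]
grip_width: 1.001
```

apply_moves --travel '[[0,0,0],[0,0,0],[0,0,0],[0,0,0],[0,0,0]]' --twist '[[0,0,8.5],[0,0,17],[0,0,25.5],[0,0,34],[0,0,42.5]]'

```text
time_s: 8.15
ee_pos: [0.4735, 0.0823, 0.1636]
tool_rot: [-0.647, 0.762, -0.002, 0.001]
wrist_force: [-0.8, -0.2, 0.1]
grip_width: 1.0
```

```bash
python3 - <<'E'
from m import *
print(np.round(robot.get_state()["qpos"],2),robot.get_state()["ee_pos"])
s=bal("scene"); bal("top"); bal("wrist")
s=robot.snapshot("wrist"); cv2.imwrite("pics/w4.png",s["img"])
E
```

```text
[-0.95  0.62  0.93  2.09 -0.71  0.78 -1.31] [0.47345824 0.08230685 0.1635707 ]
scene 3430 [-160.5  -70.8] [130.9 161.7] 89.89 [[-241.0, -136.0], [-80.0, -136.0], [-79.0, -6.0], [-241.0, -5.0]]
tcp corner [-247.8  -53.9] yaw rel 268.84 F [-0.8 -0.2  0.1] 8.15
top 1076 [-163.6 -106.6] [159.5  63.3] 1.53 [[-244.0, -77.0], [-242.0, -140.0], [-83.0, -136.0], [-85.0, -73.0]]
tcp corner [-247.9  -53.8] yaw rel 268.3 F [-0.1  1.  -0.3] 8.2
wrist 22179 [-161.7  -70.7] [130.3 158.2] 89.91 [[-241.0, -136.0], [-83.0, -136.0], [-82.0, -6.0], [-241.0, -5.0]]
tcp corner [-247.9  -53.8] yaw rel 269.04 F [ 0.6  0.8 -0.2] 8.25
```

View pics/w4.png

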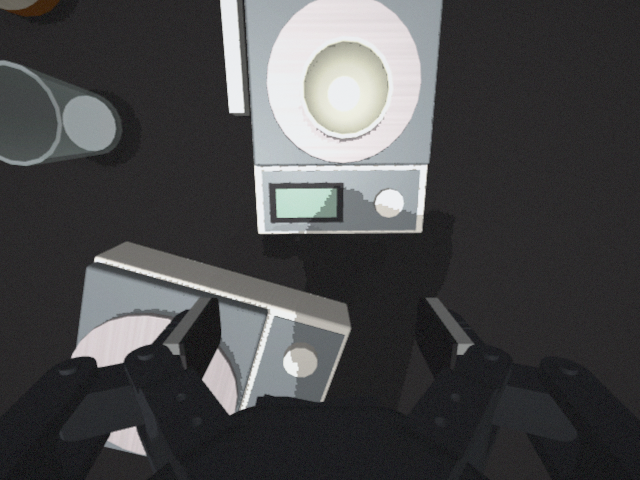

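apply_moves --travel '[[0.017,0.019,0],[0.017,0.019,0.04],[0.017,0.019,0.08],[0.017,0.019,0.115],[0.017,0.019,0.1325]]' --twist '[[0,0,-1],[0,0,-1],[0,0,-1],[0,0,-1],[0,0,-1]]'

```text
time_s: 8.85
ee_pos: [0.4518, 0.0679, 0.0288]
tool_rot: [-0.66, 0.752, -0.002, -0.0]
wrist_force: [0.7, 0.3, 0.9]
grip_width: 0.998
```

```bash
python3 - <<'E'
from m import *
s=bal("scene"); print(robot.get_state()["ee_pos"])
E
```

```text
scene 3444 [-160.3  -70.7] [130.6 161.8] 89.73 [[-242.0, -136.0], [-80.0, -136.0], [-79.0, -6.0], [-241.0, -5.0]]
tcp corner [-267.2  -71.2] yaw rel 270.69 F [0.7 0.3 0.9] 8.85
[0.45140977 0.06773116 0.02771696]
```

apply_moves --travel '[[0,-0.01,-0.003],[0,-0.016,-0.003],[0,-0.023,-0.003],[0,-0.03,-0.003],[0,-0.037,-0.003]]' --twist '[[0,0,0.6],[0,0,0.6],[0,0,0.6],[0,0,0.6],[0,0,0.6]]'

```text
time_s: 9.4
ee_pos: [0.488, 0.0633, 0.0317]
tool_rot: [-0.656, 0.755, -0.001, -0.001]
wrist_force: [-9.7, 0.9, 4.8]
grip_width: 1.002
```

apply_moves --travel '[[0,-0.006,0],[0,-0.013,0],[0,-0.02,0],[0,-0.027,0],[0,-0.034,0]]' --twist '[[0,0,0],[0,0,0],[0,0,0],[0,0,0],[0,0,0]]'

```text
time_s: 9.9
ee_pos: [0.5216, 0.059, 0.0324]
tool_rot: [-0.657, 0.754, -0.0, -0.001]
wrist_force: [-9.9, 1.2, 7.4]
grip_width: 0.999
```

```bash
python3 - <<'E'
from m import *
s=bal("scene"); print(robot.get_state()["ee_pos"])
E
```

```text
scene 3971 [-114.8  -68.9] [182.8 130.5] 0.31 [[-207.0, -4.0], [-206.0, -135.0], [-23.0, -134.0], [-24.0, -3.0]]
tcp corner [-196.9  -70.2] yaw rel 270.25 F [-9.9  1.2  7.4] 9.9
[0.52290147 0.05878754 0.03248159]
```

apply_moves --travel '[[0,-0.005,0],[0,-0.01,0],[0,-0.015,0],[0,-0.019,0],[0,-0.022,0]]' --twist '[[0,0,0.2],[0,0,0.2],[0,0,0.2],[0,0,0.2],[0,0,0.2]]'

```text
time_s: 10.45
ee_pos: [0.5446, 0.056, 0.0329]
tool_rot: [-0.656, 0.755, -0.0, -0.001]
wrist_force: [-9.6, 1.4, 6.1]
grip_width: 0.999
```

apply_moves --travel '[[0,-0.001,0],[0,-0.002,0],[0,-0.003,0]]' --twist '[[0,0,0],[0,0,0],[0,0,0]]'

```text
time_s: 10.75
ee_pos: [0.5468, 0.0558, 0.0331]
tool_rot: [-0.656, 0.755, 0.0, -0.001]
wrist_force: [-16.8, 2.0, 10.7]
grip_width: 1.004
```

```bash
python3 - <<'E'
from m import *
s=bal("scene"); print(robot.get_state()["ee_pos"])
E
```

```text
scene 4137 [-89.2 -68.8] [130.9 181.3] 89.97 [[-180.0, -134.0], [1.0, -134.0], [1.0, -3.0], [-180.0, -3.0]]
tcp corner [-171.5  -69.8] yaw rel 270.13 F [-16.8   2.   10.7] 10.75
[0.54669578 0.05574438 0.033107  ]
```

apply_moves --travel '[[0,-0.001,0],[0,-0.001,0],[0,0.02,0],[0,0.02,-0.05],[0,0.02,-0.1]]' --twist '[[0,0,0],[0,0,0],[0,0,0],[0,0,0],[0,0,-3]]'

```text
time_s: 11.3
ee_pos: [0.5269, 0.0582, 0.1343]
tool_rot: [-0.675, 0.738, 0.0, -0.002]
wrist_force: [1.1, 1.2, 2.0]
grip_width: 0.998
```

apply_moves --travel '[[0.01,0,-0.03],[0.035,-0.025,-0.04],[0.06,-0.05,-0.04],[0.085,-0.08,-0.04],[0.108,-0.105,-0.04]]' --twist '[[0,0,-8.5],[0,0,-17],[0,0,-25.5],[0,0,-34],[0,0,-42.5]]'

```text
time_s: 11.8
ee_pos: [0.6241, -0.0601, 0.1752]
tool_rot: [0.898, -0.44, 0.0, 0.001]
wrist_force: [-0.4, 0.6, 0.4]
grip_width: 1.001
```

apply_moves --travel '[[0,0,0],[0,0,0],[0,0,0],[0,0,0],[0,0,0]]' --twist '[[0,0,-8.5],[0,0,-17],[0,0,-25.5],[0,0,-34],[0,0,-42.5]]'

```text
time_s: 12.3
ee_pos: [0.6248, -0.0605, 0.1758]
tool_rot: [0.997, -0.081, 0.001, 0.002]
wrist_force: [0.0, -0.6, -1.2]
grip_width: 1.001
```

```bash
python3 - <<'E'
from m import *
print(robot.get_state()["ee_pos"])
s=bal("scene"); bal("wrist")
s=robot.snapshot("wrist"); cv2.imwrite("pics/w5.png",s["img"])
E
```

```text
[ 0.62484151 -0.06053015  0.17584062]
scene 3992 [-79.1 -68.9] [161.5 130.7] 0.21 [[-160.0, -4.0], [-160.0, -135.0], [2.0, -134.0], [1.0, -3.0]]
tcp corner [ -77.7 -173.8] yaw rel -1.19 F [ 0.  -0.6 -1.2] 12.3
wrist 22744 [-80.4 -69.7] [158.5 129.5] 0.09 [[-160.0, -5.0], [-160.0, -135.0], [-1.0, -134.0], [-1.0, -5.0]]
tcp corner [ -77.7 -174. ] yaw rel -0.66 F [-0.3 -0.6  0.5] 12.35
```

View pics/w5.png

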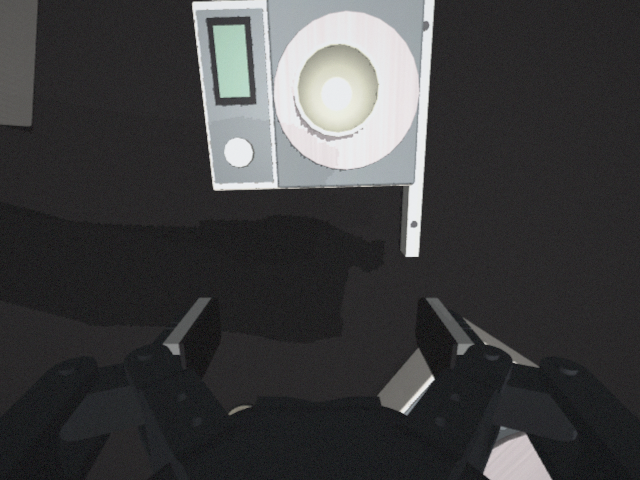

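The balance is square against the rear rail, with about 4 mm left to the side rail. A large balance shows at (400,390) near the right finger, so I check its position before descending.

```bash
python3 - <<'E'
from m import *
for c in("top","scene"):
    s=robot.snapshot(c); W=world(s).reshape(-1,3)[s["depth"].ravel()>0]; L=incorner(W)*1000
    k=(W[:,2]>.03)&(W[:,2]<.09)&(L[:,0]>-120)&(L[:,0]<120)&(L[:,1]<-215)&(L[:,1]>-420)
    A=L[k]; print(c,k.sum())
    for x in range(-110,60,10):
        B=A[abs(A[:,0]-x)<4]
        if len(B)>4: print(x,np.round(np.percentile(B[:,1],98)),end="; ")
    print()
E
```

```text
top 3814
-40 -387.0; -30 -374.0; -20 -361.0; -10 -346.0; 0 -333.0; 10 -319.0; 20 -304.0; 30 -289.0; 40 -277.0; 50 -270.0; 
scene 4695
-40 -392.0; -30 -378.0; -20 -363.0; -10 -347.0; 0 -334.0; 10 -322.0; 20 -308.0; 30 -293.0; 40 -280.0; 50 -266.0;
```

apply_moves --travel '[[-0.007,0.002,0.03],[-0.007,0.002,0.07],[-0.007,0.002,0.11],[-0.007,0.002,0.135],[-0.007,0.002,0.1445]]' --twist '[[0,0,-0.9],[0,0,-0.9],[0,0,-0.9],[0,0,-0.9],[0,0,-0.9]]'

```text
time_s: 13.05
ee_pos: [0.616, -0.0614, 0.0285]
tool_rot: [0.997, -0.08, -0.002, 0.002]
wrist_force: [0.3, 0.5, 0.6]
grip_width: 0.998
```

apply_moves --travel '[[0,-0.008,0],[0,-0.016,0],[0,-0.022,0],[0,-0.026,0],[0,-0.029,0]]' --twist '[[0,0,0],[0,0,0],[0,0,0],[0,0,0],[0,0,0]]'

```text
time_s: 13.55
ee_pos: [0.6211, -0.0321, 0.0292]
tool_rot: [0.997, -0.08, -0.001, 0.002]
wrist_force: [-2.1, -7.4, 3.0]
grip_width: 0.999
```

```bash
python3 - <<'E'
from m import *
s=bal("scene"); print(robot.get_state()["ee_pos"])
E
```

```text
scene 4153 [-79.1 -79.7] [161.1 152.4] 0.04 [[-160.0, -4.0], [-160.0, -156.0], [2.0, -156.0], [1.0, -3.0]]
tcp corner [ -85.4 -146.2] yaw rel -1.02 F [-2.1 -7.4  3. ] 13.55
[ 0.62092473 -0.03228567  0.02900932]
```

apply_moves --travel '[[0,-0.001,0],[0,-0.002,0],[0,-0.003,0],[0,-0.004,0]]' --twist '[[0,0,-1],[0,0,-1],[0,0,-1],[0,0,-1]]'

```text
time_s: 14.0
ee_pos: [0.6212, -0.0305, 0.0293]
tool_rot: [0.997, -0.072, -0.001, 0.003]
wrist_force: [-4.3, -11.3, 6.0]
grip_width: 0.997
```

```bash
python3 - <<'E'
from m import *
s=bal("scene"); print(robot.get_state()["ee_pos"])
E
```

```text
scene 4137 [-79.5 -78.9] [152.6 161.5] 89.89 [[-160.0, -155.0], [1.0, -155.0], [1.0, -3.0], [-160.0, -2.0]]
tcp corner [ -85.6 -144.6] yaw rel -0.08 F [ -4.3 -11.3   6. ] 14.0
[ 0.62113785 -0.03039481  0.02923648]
```

apply_moves --travel '[[0,-0.003,0],[0,-0.005,0],[0,-0.006,0]]' --twist '[[0,0,0],[0,0,0],[0,0,0]]'

```text
time_s: 14.35
ee_pos: [0.6215, -0.0264, 0.0293]
tool_rot: [0.997, -0.072, -0.002, 0.004]
wrist_force: [-4.1, -13.2, 1.7]
grip_width: 0.999
```

```bash
python3 - <<'E'
from m import *
s=bal("scene"); print(robot.get_state()["ee_pos"])
E
```

```text
scene 4176 [-79.2 -74.4] [151.4 161.5] 89.96 [[-160.0, -150.0], [1.0, -150.0], [2.0, 1.0], [-160.0, 1.0]]
tcp corner [ -85.8 -140.5] yaw rel -0.15 F [ -4.1 -13.2   1.7] 14.35
[ 0.62155789 -0.02647669  0.02929854]
```

apply_moves --travel '[[0,-0.002,0],[0,-0.003,0],[0,-0.003,0]]' --twist '[[0,0,0],[0,0,0],[0,0,0]]'

```text
time_s: 14.7
ee_pos: [0.6215, -0.0264, 0.0293]
tool_rot: [0.997, -0.073, -0.002, 0.006]
wrist_force: [-2.3, -13.2, 1.3]
grip_width: 0.999
```

```bash
python3 - <<'E'
from m import *
s=bal("scene"); print(robot.get_state()["ee_pos"])
E
```

```text
scene 4188 [-79.1 -74.1] [160.9 151.4] 0.07 [[-160.0, 1.0], [-159.0, -150.0], [1.0, -150.0], [1.0, 2.0]]
tcp corner [ -85.8 -140.5] yaw rel -0.23 F [ -2.3 -13.2   1.3] 14.7
[ 0.62149456 -0.02637994  0.02934083]
```

apply_moves --travel '[[0,0.008,0],[0,0.02,0],[0,0.02,-0.04],[0,0.02,-0.08],[0,0.02,-0.11]]' --twist '[[0,0,0],[0,0,0],[0,0,0],[0,0,0],[0,0,0]]'

```text
time_s: 15.25
ee_pos: [0.6193, -0.0461, 0.1418]
tool_rot: [0.997, -0.074, -0.001, 0.005]
wrist_force: [0.7, -0.2, -0.3]
grip_width: 1.0
```

apply_moves --travel '[[-0.015,0,0],[-0.035,0,0],[-0.049,0,0],[-0.049,0,0],[-0.049,0,0]]' --twist '[[0,0,0],[0,0,0],[0,0,0],[0,0,0],[0,0,0]]' --hand 1

```text
time_s: 15.75
ee_pos: [0.5713, -0.0393, 0.1422]
tool_rot: [0.997, -0.074, -0.001, 0.005]
wrist_force: [0.5, -1.2, 0.8]
grip_width: 0.143
```

```bash
python3 - <<'E'
from m import *
st=robot.get_state(); print(st["ee_pos"],st["grip_width"])
bal("scene"); bal("wrist")
s=robot.snapshot("wrist"); W=world(s,st)
for f,k in(("tip_of","at"),("find_in","box")):
    for r in getattr(robot,f)("wrist","zero_key_top")[:3]:
        u,v=[int(round(a)) for a in r[k][:2]]; print(r,np.round(W[v,u],4),np.round(incorner(W[v,u])*1000,1))
cv2.imwrite("pics/w6.png",s["img"])
E
```

```text
[ 0.57125193 -0.03925383  0.1421705 ] 0.14305309024390042
scene 4037 [-79.5 -64.2] [131.2 161.7] 89.96 [[-160.0, -130.0], [1.0, -130.0], [1.0, 1.0], [-160.0, 1.0]]
tcp corner [-133.8 -160.3] yaw rel -0.31 F [ 0.5 -1.2  0.8] 15.75
wrist 27637 [-80.6 -67.7] [123.  158.9] 89.7 [[-160.0, -129.0], [-1.0, -130.0], [-1.0, -7.0], [-160.0, -6.0]]
tcp corner [-133.6 -160.3] yaw rel -0.31 F [ 0.5  0.8 -0.4] 15.8
{'at': [313.9, 162.9], 'p': 0.6} [0.5792 0.0204 0.0406] [-134.3 -100.1]
{'box': [314.2, 163.9, 36.7, 33.6], 'p': 0.7} [0.5791 0.0198 0.0404] [-134.3 -100.8]
```

View pics/w6.png

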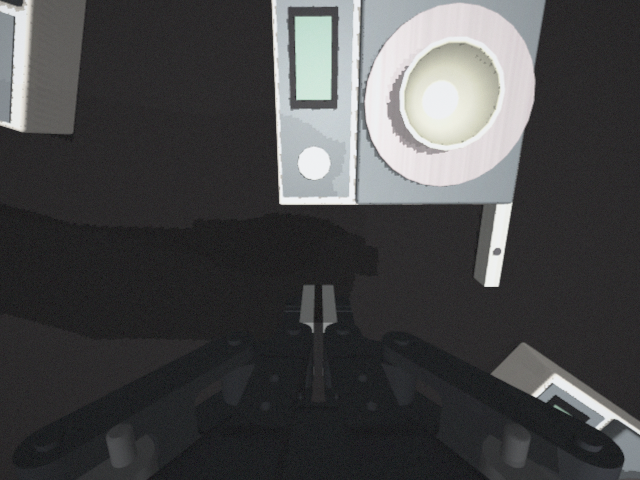

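```bash
python3 - <<'E'
from m import *
s=robot.snapshot("wrist"); P=cloud(s).reshape(-1,3); ok=(s["depth"].ravel()>0); P=P[ok]; H=np.array(s["hand_eye"]); T=(P@H[:3,:3].T+H[:3,3])*1000
k=(T[:,2]<60)&(abs(T[:,0])<130)&(T[:,1]>-60); A=T[k]; print(len(A))
for x in range(-100,101,10):
    B=A[abs(A[:,0]-x)<5]
    if len(B): print(x,"z",np.round(np.percentile(B[:,2],[50,98,100])),"y",np.round(np.percentile(B[:,1],[1,99])))
E
```

```text
67373
-60 z [-69. -60. -59.] y [-14.  -9.]
-50 z [-67. -51. -45.] y [-14.  -4.]
-40 z [-58. -39. -32.] y [-13.   7.]
-30 z [-45. -30. -24.] y [-13.   8.]
-20 z [-63. -25. -19.] y [-21.   5.]
-10 z [-65.   4.  17.] y [-21.  -7.]
0 z [-58.  10.  18.] y [-18.   8.]
10 z [-62.   7.  17.] y [-21.  -6.]
20 z [-66. -24.   3.] y [-21.  -2.]
30 z [-41. -28. -23.] y [-14.   8.]
40 z [-55. -35. -30.] y [-13.   7.]
50 z [-66. -48. -41.] y [-14.  -4.]
60 z [-69. -58. -53.] y [-15.  -9.]
```

apply_moves --travel '[[-0.001,-0.03,0],[-0.001,-0.06,0.01],[-0.001,-0.06,0.04],[-0.001,-0.06,0.06],[-0.001,-0.06,0.072]]' --twist '[[0,0,0],[0,0,0],[0,0,0],[0,0,0],[0,0,0]]'

```text
time_s: 16.55
ee_pos: [0.5782, 0.0198, 0.0675]
tool_rot: [0.997, -0.073, -0.002, 0.006]
wrist_force: [0.1, -0.1, 0.5]
grip_width: 0.002
```

```bash
python3 - <<'E'
from m import *
st=robot.get_state(); print(st["ee_pos"],st["grip_width"],st["wrist_force"]); bal("scene")
E
```

```text
[0.57820819 0.01978617 0.06753174] 0.002043407891359882 [ 0.1064455  -0.05182341  0.45303366]
scene 3853 [-79.2 -63.7] [131.1 161.4] 89.8 [[-160.0, -129.0], [1.0, -129.0], [2.0, 2.0], [-160.0, 2.0]]
tcp corner [-135.2 -100.9] yaw rel -0.27 F [ 0.1 -0.1  0.5] 16.55
```

apply_moves --travel '[[0,0,0.003],[0,0,0.006],[0,0,0.008],[0,0,0.0095],[0,0,0.011]]' --twist '[[0,0,0],[0,0,0],[0,0,0],[0,0,0],[0,0,0]]'

```text
time_s: 17.1
ee_pos: [0.578, 0.0193, 0.0559]
tool_rot: [0.997, -0.074, -0.002, 0.006]
wrist_force: [-1.9, -1.7, 13.4]
grip_width: 0.0
```

apply_moves --travel '[[0,0,0.001],[0,0,0.001]]' --twist '[[0,0,0],[0,0,0]]'

```text
time_s: 17.3
ee_pos: [0.5781, 0.0192, 0.0559]
tool_rot: [0.997, -0.074, -0.002, 0.006]
wrist_force: [-6.1, -0.5, 18.3]
grip_width: 0.001
```

apply_moves --travel '[[0,0,-0.003],[0,0,-0.008],[0,0,-0.03],[0,0,-0.07],[0,0.03,-0.1]]' --twist '[[0,0,0],[0,0,0],[0,0,0],[0,0,0],[0,0,0]]'

```text
time_s: 17.8
ee_pos: [0.5748, -0.006, 0.1578]
tool_rot: [0.997, -0.071, -0.001, 0.005]
wrist_force: [0.1, -0.9, 0.2]
grip_width: 0.001
```

apply_moves --travel '[[0,0.03,0],[0,0.06,0],[0,0.06,0]]' --twist '[[0,0,0],[0,0,0],[0,0,0]]'

```text
time_s: 18.1
ee_pos: [0.5658, -0.0695, 0.1592]
tool_rot: [0.997, -0.074, -0.001, 0.005]
wrist_force: [0.4, 0.1, -0.1]
grip_width: 0.005
```

```bash
python3 - <<'E'
from m import *
bal("scene"); bal("top")
st=robot.get_state(); s=bal("wrist"); W=world(s,st)
r=robot.tip_of("wrist","zero_key_top"); 
for q in r[:1]:
    u,v=[int(round(a)) for a in q["at"]]; print(q,np.round(incorner(W[v,u])*1000,1),np.median(W[v-3:v+4,u-3:u+4,2]))
cv2.imwrite("pics/w7.png",s["img"])
E
```

```text
scene 4035 [-79.5 -63.7] [161.6 130.6] 0.21 [[-161.0, 1.0], [-160.0, -129.0], [2.0, -129.0], [1.0, 2.0]]
tcp corner [-134.9 -191. ] yaw rel -0.3 F [ 0.4  0.1 -0.1] 18.1
top 1166 [-82.2 -34.3] [158.8  71. ] 0.22 [[-162.0, 1.0], [-161.0, -70.0], [-3.0, -69.0], [-3.0, 2.0]]
tcp corner [-134.9 -188.7] yaw rel -0.2 F [0.1 0.4 0.5] 18.15
wrist 19788 [-80.1 -77.9] [102.4 159.2] 89.91 [[-160.0, -129.0], [-1.0, -129.0], [-0.0, -27.0], [-160.0, -27.0]]
tcp corner [-134.9 -187.2] yaw rel -0.09 F [-0.1 -0.3 -0.1] 18.2
{'at': [314.1, 122.0], 'p': 0.77} [-135.9 -100.5] 0.04049884092843757
```

View pics/w7.png

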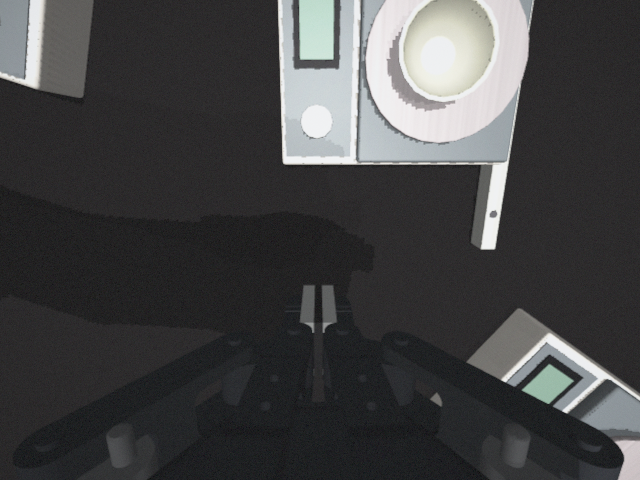

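The picture shows the balance square in the corner, the key up at (316,121) and the dish on the pan. The arm is clear, so I hand the job in.

```bash
python3 -c "
from workcell import robot
print(robot.close_job())"
```

```text
the job is handed in; nothing more can be done
None
```

I pushed the small balance left and then forward with the two open fingertips until it stopped against both rails. Then I pressed the zero key with the shut fingers, backed off and handed the job in at about 18 s; no verdict was reported.

**Seating:** At the side rail, a further 3 mm of commanded push moved nothing at 13 N. At the rear rail the push force rose from about 10 to 17 N, and I gave it one last millimetre there.

**Zero key:** The fingers stopped at the calculated bottom of the key's travel with 13–18 N on them. The key's top then measured 40.5 mm, the same as before the press. Key travel itself was not read directly.

**Last position check:** The balance was parallel to the rails within about 0.2° (0.004 rad). Its rear-left corner was within about 2 mm of both rails in the scene view.

**Where readings disagreed:**
- **Rear gap:** the cameras differ, at +1.5 mm (scene), −0.5 mm (wrist) and −3 mm (top). The top view was partly hidden by the arm.
- **Side gap:** this rests on the scene view and the push forces, because the left edge was out of the wrist camera's last view.

The dish is on the pan in the last picture. I kept clear of the bottle, beaker and jar but did not re-measure them at the end.

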